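# Shift a bench gearbox into third

### The job

Put this four-speed gearbox into third so that the gear can be checked on the bench: its lever has been left somewhere in the left-hand track of the open H-shaped gate (first at the bell-housing end, second at the other). Push the lever to neutral, across to the right-hand track and then forward, towards the bell-housing, until it is fully home in third, and leave it there. Only push it with the outside of the fingers: do not take the lever or its knob between them, do not force it against the gate, and leave the things lying round the gearbox where they are.

Things in the scene. Friction and masses are not known exactly. Their poses are not given: they have to be found in the camera images.
- gearbox: Cast aluminium gearbox, too heavy to move, on two timber bearers. Origin: on the bench, straight below the lever's pivot. Its +x axis is forward, towards the bell-housing; +y left, +z up. Case 190 mm wide, its top 104 mm above the bench, reaching 173 mm behind the origin. On top, at the origin, a turret 100 by 90 mm carries the steel gate plate
- bell_flange (a point): Centre of the front face of the bell-housing flange: an upright aluminium plate 220 wide, 16 thick, its top 150 mm above the bench, 166 mm forward of the gearbox's origin; this point is 80 mm above the bench. A splined input shaft, 22 mm thick, sticks out 67 mm forward of it
- gate_center (a point): Centre of the H, on top of the gate plate, 135 mm above the bench, straight above the gearbox's origin; same axes. Tracks along x at y = +17 mm (left: first forward, second back) and -17 mm (right: third forward, fourth back), 16.5 wide, 62 long. Between them, ahead of and behind the 18 mm wide neutral channel, stand two lands 18 mm wide with round ends of 9 mm radius
- lever_pivot (a point): The fixed point, inside the case, about which the lever swings in all directions: 55 mm above the bench, straight above the gearbox's origin; axes as the gearbox. Knob centre from here, in gearbox axes: 210 mm x (sin fore, -cos fore sin across, cos fore cos across), with the two joint values below
- gear_knob: Black ball knob, 38 mm diameter, on a round steel lever 12 mm thick, bare for about 90 mm between the gate and the ball. Origin: centre of the ball, 265 mm above the bench when upright; z axis along the lever, up and away from the pivot. It stays where it is left: no springs, friction needs about 3 N at the knob
- shift_fore (a joint): Fore-and-aft angle of the lever, rad: 0 is neutral, + forward (first or third), - back (second or fourth). Stops at +0.29 and -0.29 (slot ends). Within about 0.035 of 0 the lever passes freely through the neutral channel; within about 0.05 the round ends of the lands still guide it in, further out it jams against them
- shift_across (a joint): Sideways angle of the lever, rad: + right, - left, 0 midway. Stops at +0.235 and -0.235. The left track is -0.235 to -0.185, the right track +0.185 to +0.235. Knob centre from the pivot, in gearbox axes: 210 mm x (sin fore, -cos fore sin across, cos fore cos across)
- oil_can_center (a point): Bystander: centre of an upright oil can, 58 mm diameter, 150 mm high, standing to the left of the gearbox
- spanner_mid (a point): Bystander: middle of a steel spanner 170 mm long lying to the right of the gearbox
- bearing_center (a point): Bystander: centre of a steel ball bearing, 62 mm diameter, 16 mm high, lying flat on the right of the gearbox
- socket_center (a point): Bystander: centre of a steel socket, 28 mm diameter, 40 mm high, standing to the left of the gearbox

How it is judged:
On the way, in this order (a step that is already met when the one before it is completed fails the run):
1. the lever crosses in neutral, midway between the two tracks (value of joint shift_across between -0.1 and 0.12 rad and value of joint shift_fore between -0.16 and 0.16 rad).
2. the lever is in third: right-hand track, fully forward (value of joint shift_across above 0.15 rad and value of joint shift_fore above 0.245 rad), for 0.2 s.
At the end, for the whole second after the job is handed in: The lever rests, still, in the forward end of the right-hand track: shift_across above 0.15 and shift_fore above 0.245 rad (the slot ends at 0.29), that is within about 9 mm of its stop at the knob (all of step 2 and velocity of joint shift_fore between -0.05 and 0.05 rad/s and velocity of joint shift_across between -0.05 and 0.05 rad/s); the robot touches nothing.
It fails at once if the lever or its knob is taken between the fingers (x of the grasp point in the frame of gear_knob between -0.008 and 0.008 m and y of the grasp point in the frame of gear_knob between -0.008 and 0.008 m and z of the grasp point in the frame of gear_knob between -0.1 and 0.028 m).
It fails at once if the lever is forced: pushed with more than 45 N (contact force between any of the fingers, the arm and gear_knob above 45 N).
It fails at once if a bystander (can, spanner, bearing, socket) is moved by more than 20 mm (distance of any of oil_can_center, spanner_mid, bearing_center, socket_center from where it was at the start of the episode above 0.02 m).
It also fails if it takes over 48 s, if anything falls off the work surface, if the arm or the gripper's body presses on something with over 40 N, if the wrist force passes 120 N, or if a joint passes its speed limit or range.

### The arm

A 7-joint arm with a two-finger parallel gripper is mounted at the origin on the work surface. World frame = base frame: x ahead of the robot, y to its left, z up, the work surface at z = 0. Lengths are in m, angles in rad, forces in N, time in s.
With the tool pointing down it reaches from about 0.425 to 0.925 m from the base axis. Payload 6.8 kg.
Tool frame: the origin (TCP) lies on the centre line of the jaws, within the pads' length; the fingertips stand 8 mm ahead of it and the grasp point (between the pads) lies 11 mm behind it (r.finger_overhang is the distance from the TCP to the fingertips, in m); x points along the fingers, z is the direction in which the jaws open and shut, and the axes are right-handed (so a half turn about x gives the same grasp; the last joint's range is limited). The gripper opens to 85 mm and grips with 20 to 120 N. Pads are 22 mm wide; open, the fingers measure 114 mm over their backs; the gripper's body (76 mm by 85 mm) begins 54 mm behind the grasp point. The pads swing forward as they close: fully open they stand 13 mm farther back than shut.
Start: joints at [-1.454, 0.477, 0.022, 1.555, -0.011, 1.109, -0.083], TCP at [0.15, 0.658, 0.239] pointing down, gripper open.
Joint ranges: [-2.96, 2.96], [-0.34, 2.1], [-1.41, 1.46], [0.24, 2.44], [-1.37, 4.51], [0.17, 1.92], [-2.96, 2.96]. Speed limits (rad/s): [2.39, 2.39, 3.14, 3.14, 3.14, 3.14, 3.14].

### API

Orientations are given as a rotation vector (axis times angle).
In Python, from bench import r gives the robot as it stands. The module is installed in compiled form; this text tells all that it offers.
- The arm moves only by the tool play_rows, never from a script. Its argument "plan" is a list of rows, each a list of 5 numbers: the opening, from -1 (shut) to 1 (fully open), then the shift along the world's x, y, z in m, then the turn about the world's z in rad. A call has 1 to 10 rows; each row is the pose to reach, as a shift and turn from the pose commanded when the call began; what a row does not reach only later rows make up. A row lasts 1/10 s, in which the tool goes at most 50 mm and 8.59 degrees, less where a joint would pass 70% of its speed; a pose out of reach is approached as far as the arm can. A call with a gripper value outside its range is refused whole. The fingers move at their own pace and stop on an object; "force" is the grip in N (left out, the last holds). Time passes only in rows, so rows that repeat a pose let the fingers close. It gives the time, the measured TCP pose, the force and the opening at its end, in the units of the state.
- r.get_obs(): the state, without advancing time (a new reading comes with each control period).
- r.grab_frame(name): name is "side" or "top"; returns a dict with "pixels" (384x512x3 uint8, blue, green, red), "z_map" (384x512 float32, m along the optical axis (not along the pixel's ray), 0 where there is no reading), "vfov" (degrees; the focal length in pixels is half the picture's height over the tangent of half this angle, whatever the lens; pixels are square), "cx", "cy" (the principal point, pixels), "R" (3x3) and "t" (3): a world point X has camera coordinates R X + t. Camera axes: x right, y down, z forward; pixel columns grow to the right and rows downward; lengths in m; the calibration is good to about 2 mm. A picture is of the moment at which its call begins.
- r.hand_in(): hands the job in, once; it reports no verdict.
Trained networks look in a picture, given as the dict that the camera call returned (one of the last four; its "shot" number tells which), for a name from the list of things; names that differ only in an ending like _2 or _b are one class to them, and where a whole thing is asked for, a point or a joint stands for the part that bears it (a point fixed in the world has none). Each returns a list of dicts, best first, with "conf" (0 to 1); they miss things now and then, are a little off and sometimes report something else, mostly with a low value. They report only what shows in the picture. A call takes as long as a camera call.
- r.outline_of(picture, label): "mask" (384x512 bool, what is visible of it) and "bbox" ([left, top, right, bottom] as shares, 0 to 1, of the picture: columns of its width, rows of its height, round what is visible of it).
- r.pinpoint(picture, label): "position" ([column, row] as shares, 0 to 1, of the picture: columns of its width, rows of its height: a listed point, or the origin of a listed thing).
The state is a dict: "clock": time; "joints": joint angles; "qvel": joint speeds; "tau": joint torques, N m; "tcp_pos": TCP position; "orientation": TCP orientation; "contact_force": force on the tool from outside, world axes, zero at the start; "moment": the same for the moment, N m; "grip_width": finger opening in m.
Only numpy, scipy, OpenCV 4.12 (cv2) and the standard library are available. Lean on these libraries where they do the work, as an engineer would, in place of code of your own. Each camera call takes 0.05 s, during which the arm holds its last target.

## Working session

There is one attempt and no reset: what is moved stays moved. The work goes in short steps, Python scripts to look and compute and a tool call to move; the robot and the scene stay as the last step left them, time stands still between calls to the robot, and variables do not carry over. Pictures are saved under pics/ and viewed, and the job is handed in when it is done.

Besides the shell and the picture viewer there is one more tool, called as a command line: name --pt "numbers of a row" for each row, then --argument value for the rest. play_rows: Moves the arm, as the interface text tells. Its arguments: {"type":"object","properties":{"plan":{"type":"array","items":{"type":"array","items":{"type":"number"}}},"force":{"type":"number"}},"required":["plan"]}

```bash
mkdir -p pics; cat > h.py <<'E'
import numpy as np, cv2
from bench import r
def grab(n,save=None):
    p=r.grab_frame(n)
    if save: cv2.imwrite('pics/'+save,p['pixels'])
    return p
def ray(p,u,v):
    f=192/np.tan(np.radians(p['vfov'])/2)
    d=np.array([(u-p['cx'])/f,(v-p['cy'])/f,1]); R=np.array(p['R']);t=np.array(p['t'])
    return -R.T@t, R.T@d
def pt(p,u,v,z=None,depth=None):
    o,d=ray(p,u,v)
    if z is not None: return o+d*(z-o[2])/d[2]
    return o+d*(depth if depth is not None else p['z_map'][int(round(v)),int(round(u))])
def proj(p,X):
    f=192/np.tan(np.radians(p['vfov'])/2)
    c=np.array(p['R'])@np.array(X)+np.array(p['t'])
    return c[0]/c[2]*f+p['cx'],c[1]/c[2]*f+p['cy']
E
python3 - <<'E'
from h import *
o=r.get_obs();print(o)
for n in ['side','top']:
    p=grab(n,n+'0.png'); print(n,p['vfov'],p['cx'],p['cy'],-np.array(p['R']).T@np.array(p['t']),np.round(p['R'],3).tolist())
    for l in ['gear_knob','gate_center','bell_flange','lever_pivot','gearbox','oil_can_center','spanner_mid','bearing_center','socket_center']:
        for q in r.pinpoint(p,l)[:2]:
            u,v=q['position'][0]*512,q['position'][1]*384
            print(l,round(q['conf'],2),round(u,1),round(v,1),np.round(pt(p,min(u,511),min(v,383)),3))
E
```

```text
{'clock': 0.0, 'joints': array([-1.45409506,  0.47783349,  0.02229985,  1.55645163, -0.01150015,
        1.10930058, -0.08309211]), 'qvel': array([-6.78245754e-05,  1.15957723e-03,  1.13625815e-03, -1.33835456e-03,
       -2.30970675e-04,  1.90431431e-04, -1.95591187e-03]), 'tau': array([-5.53327955e-04, -5.96452403e+01,  1.60753738e+00, -2.81197071e+01,
        1.23877623e-02,  9.13197262e-03, -2.59025961e-05]), 'tcp_pos': array([0.15032611, 0.65745152, 0.23830247]), 'orientation': array([-1.04332431,  1.30857659,  1.04122518]), 'contact_force': array([ 0.30038539, -0.3994526 ,  0.44848913]), 'moment': array([-0.00037695,  0.07723119, -0.02091659]), 'grip_width': 0.08518295946362113}
side 52.99387041338879 254.23261717792496 189.80484448154442 [0.30741203 0.78365723 0.75867935] [[-0.94, -0.342, 0.011], [-0.212, 0.556, -0.804], [0.268, -0.758, -0.595]]
gear_knob 0.94 222.9 188.3 [0.594 0.177 0.267]
gate_center 0.74 248.2 223.6 [0.566 0.095 0.107]
bell_flange 0.59 197.4 216.5 [0.706 0.104 0.096]
gearbox 0.71 247.3 261.1 [0.523 0.215 0.106]
oil_can_center 0.92 182.8 292.1 [0.613 0.352 
[... 184 characters left out ...]
63.88021908318206 187.20875634254003 [0.44843853 0.05339726 1.03214442] [[0.009, -1.0, 0.014], [-0.984, -0.012, -0.177], [0.177, -0.012, -0.984]]
gear_knob 0.57 207.9 183.5 [0.591 0.159 0.275]
gate_center 0.59 227.8 205.9 [0.566 0.131 0.106]
bell_flange 0.88 250.9 149.5 [0.7   0.075 0.148]
lever_pivot 0.44 152.1 181.6 [0.619 0.311 0.142]
gearbox 0.77 229.5 213.0 [0.448 0.053 1.032]
oil_can_center 0.96 150.7 179.4 [0.622 0.313 0.15 ]
oil_can_center 0.52 287.9 248.3 [ 0.466 -0.026  0.007]
spanner_mid 0.95 285.8 249.0 [ 0.464 -0.02   0.007]
bearing_center 0.76 320.1 197.9 [ 0.602 -0.113  0.02 ]
socket_center 0.52 152.1 225.3 [0.524 0.343 0.008]
socket_center 0.48 248.0 146.9 [0.706 0.082 0.15 ]
```

```bash
python3 - <<'E'
import cv2
for n in ['side0','top0']:
    a=cv2.imread(f'pics/{n}.png'); a=a[80:360,100:400] ; cv2.imwrite(f'pics/{n}c.png',cv2.resize(a,None,fx=2,fy=2,interpolation=cv2.INTER_CUBIC))
E
```

```text
(no output)
```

View pics/side0c.png

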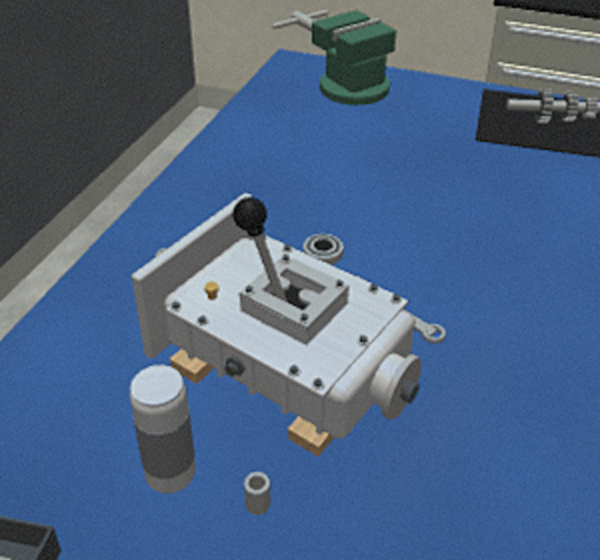

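View pics/top0c.png

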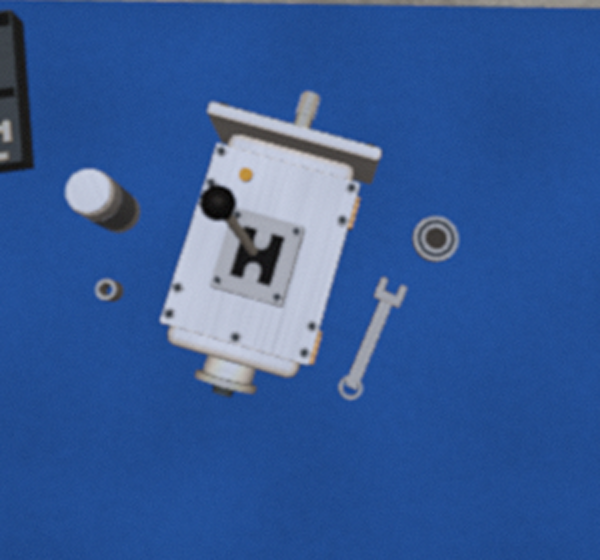

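The lever is in first (left track, forward): the knob is at about (208,182) in the top view, and the gearbox is yawed clockwise. Next I'll measure the gearbox pose and the knob.

```bash
cat >> h.py <<'E'
def cloud(p):
    f=192/np.tan(np.radians(p['vfov'])/2)
    v,u=np.mgrid[0:384,0:512]; z=p['z_map']
    c=np.stack([(u-p['cx'])/f*z,(v-p['cy'])/f*z,z],-1)
    X=(c-np.array(p['t']))@np.array(p['R']); X[z==0]=np.nan
    return X
def knob(p):
    m=max(r.outline_of(p,'gear_knob'),key=lambda q:q['conf'])['mask']
    X=cloud(p); q=X[m&(X[...,2]>0.2)&(X[...,2]<0.30)]
    from scipy.optimize import least_squares
    o=-np.array(p['R']).T@np.array(p['t'])
    med=np.median(q,0)
    q=q[np.linalg.norm(q-med,axis=1)<0.025]
    s=least_squares(lambda c:np.linalg.norm(q-c,axis=1)-0.019,med+0.015*(med-o)/np.linalg.norm(med-o),loss='soft_l1',f_scale=0.002)
    return s.x,len(q)
E
python3 - <<'E'
from h import *
for n in ['top','side']:
    p=grab(n); X=cloud(p)
    print(n,'knob',knob(p))
    reg=(X[...,0]>0.35)&(X[...,0]<0.68)&(X[...,1]>0)&(X[...,1]<0.26)
    for z0,tol in((0.135,.006),(0.104,.008)):
        m=reg&(abs(X[...,2]-z0)<tol)
        q=X[m]; print(z0,m.sum(),np.median(q[:,2]))
        rc=cv2.minAreaRect(q[:,:2].astype(np.float32)*1000); print(rc)
        for hull in [0]:
            pass
E
```

```text
top knob (array([0.59861669, 0.16103061, 0.2584624 ]), 252)
0.135 1087 0.135122511205151
((605.2318725585938, 101.137451171875), (105.82620239257812, 224.99526977539062), 61.29751968383789)
0.104 6071 0.10381453044193095
((553.272216796875, 129.94424438476562), (190.19351196289062, 311.0419006347656), 74.72627258300781)
side knob (array([0.59745763, 0.15949626, 0.25964542]), 239)
0.135 864 0.13602920127394472
((557.76171875, 127.67276000976562), (92.19596099853516, 103.87651824951172), 74.11727142333984)
0.104 4159 0.1050918173576201
((552.060791015625, 128.90084838867188), (193.3871307373047, 312.7409973144531), 74.6277847290039)
```

```bash
python3 - <<'E'
from h import *
yaw=np.radians(-15.3);c,s=np.cos(yaw),np.sin(yaw)
for n in ['top','side']:
    p=grab(n); X=cloud(p)
    d=X[...,:2]-np.array([.563,.127]); gx=d[...,0]*c+d[...,1]*s; gy=-d[...,0]*s+d[...,1]*c
    m=(abs(gx)<.075)&(abs(gy)<.075)&(X[...,2]>0.128)&(X[...,2]<.143)
    m=cv2.morphologyEx(m.astype(np.uint8),cv2.MORPH_OPEN,np.ones((2,2),np.uint8))
    nn,l,st,ce=cv2.connectedComponentsWithStats(m); k=1+np.argmax(st[1:,4]); mm=l==k
    q=X[mm][:,:2].astype(np.float32)*1000; print(n,len(q),cv2.minAreaRect(q), [np.percentile(gx[mm],a).round(4) for a in(1,99)],[np.percentile(gy[mm],a).round(4) for a in(1,99)])
    for cand in([.563,.127],[.5695,.1255]):
      img=p['pixels'].copy()
      cd=np.array(cand)
      for (a,b,z) in [(50,45,135),(50,-45,135),(-50,-45,135),(-50,45,135),(31,17+8,135),(-31,25,135),(31,-25,135),(-31,-25,135),(-173,95,104),(-173,-95,104),(166,110,150),(166,-110,150)]:
        w=np.array([cd[0]+(a*c-b*s)/1000,cd[1]+(a*s+b*c)/1000,z/1000]); u,v=proj(p,w); cv2.circle(img,(int(u*4),int(v*4)),6,(0,0,255),1,shift=2)
      y0=90
      cv2.imwrite(f'pics/{n}_cand{int(cand[0]*10000)}.png',cv2.resize(img[110:300,150:340],None,fx=3,fy=3))
E
python3 -c "
import cv2,numpy as np
cv2.imwrite('pics/m.png',cv2.resize(np.hstack([cv2.imread('pics/top_cand%d.png'%k) for k in(5630,5695)]),(800,400)))
cv2.imwrite('pics/ms.png',cv2.resize(np.hstack([cv2.imread('pics/side_cand%d.png'%k) for k in(5630,5695)]),(800,400)))"
```

```text
top 1092 ((559.0599365234375, 126.65103149414062), (89.69700622558594, 104.01766204833984), 74.33354949951172) [np.float64(nan), np.float64(nan)] [np.float64(nan), np.float64(nan)]
side 899 ((552.2117309570312, 120.89414978027344), (108.75370025634766, 96.03528594970703), 74.30265808105469) [np.float64(nan), np.float64(nan)] [np.float64(nan), np.float64(nan)][ WARN:0@0.021] global loadsave.cpp:275 findDecoder imread_('pics/top_cand5630.png'): can't open/read file: check file path/integrity
Traceback (most recent call last):
ValueError: all the input arrays must have same number of dimensions, but the array at index 0 has 1 dimension(s) and the array at index 1 has 3 dimension(s)
```

```bash
python3 - <<'E'
from h import *
yaw=np.radians(-15.3);c,s=np.cos(yaw),np.sin(yaw)
for n in ['top','side']:
    p=grab(n); L=[]
    for cand in([.560,.127],[.5695,.1255]):
      img=p['pixels'].copy(); img=cv2.resize(img[110:300,150:340],None,fx=4,fy=4,interpolation=cv2.INTER_CUBIC)
      for (a,b,z) in [(50,45,135),(50,-45,135),(-50,-45,135),(-50,45,135),(31,17+8,135),(-31,25,135),(31,-25,135),(-31,-25,135),(-173,95,104),(-173,-95,104),(166,110,150),(166,-110,150)]:
        w=np.array([cand[0]+(a*c-b*s)/1000,cand[1]+(a*s+b*c)/1000,z/1000]); u,v=proj(p,w); cv2.circle(img,(int((u-150+.5)*4),int((v-110+.5)*4)),4,(0,0,255),1)
      L.append(img)
    cv2.imwrite(f'pics/m_{n}.png',cv2.resize(np.hstack(L),(800,400)))
E
```

```text
(no output)
```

View pics/m_top.png

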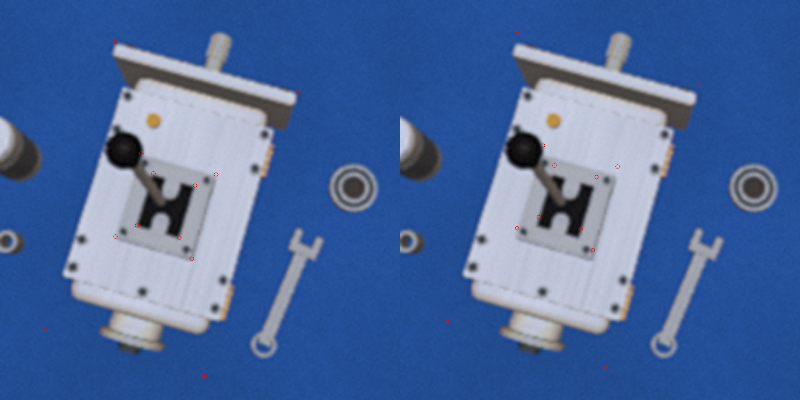

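View pics/m_side.png

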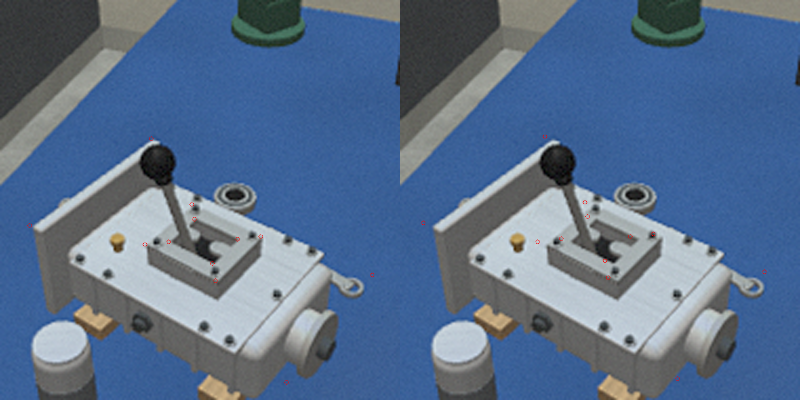

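```bash
python3 - <<'E'
from h import *
from scipy.spatial.transform import Rotation as Ro
o=r.get_obs();print(Ro.from_rotvec(o['orientation']).as_matrix().round(3),o['tcp_pos'],o['clock'],r.finger_overhang)
yaw=np.radians(-15.3);c,s=np.cos(yaw),np.sin(yaw)
O=np.array([.560,.127])
def W(gx,gy):return (O+np.array([gx*c-gy*s,gx*s+gy*c])).round(4)
K=np.mean([knob(grab('top'))[0],knob(grab('side'))[0]],0)
d=K[:2]-O;print(K,'g',d[0]*c+d[1]*s,-d[0]*s+d[1]*c)
for a in [(.09,.042),(.03,.042),(.02,.042),(0,.10),(0,-.02),(-.06,-.044),(.03,-.044)]:print(a,W(*a),W(*a)-o['tcp_pos'][:2])
E
```

```text
[[-0.    -0.975  0.223]
 [-0.     0.223  0.975]
 [-1.     0.    -0.   ]] [0.15047441 0.65801953 0.23930291] 1.4 0.008
[0.5980659  0.16009055 0.25898921] g 0.027985042542930577 0.04196230006013575
(0.09, 0.042) [0.6579 0.1438] [ 0.50742559 -0.51421953]
(0.03, 0.042) [0.6    0.1596] [ 0.44952559 -0.49841953]
(0.02, 0.042) [0.5904 0.1622] [ 0.43992559 -0.49581953]
(0, 0.1) [0.5864 0.2235] [ 0.43592559 -0.43451953]
(0, -0.02) [0.5547 0.1077] [ 0.40422559 -0.55031953]
(-0.06, -0.044) [0.4905 0.1004] [ 0.34002559 -0.55761953]
(0.03, -0.044) [0.5773 0.0766] [ 0.42682559 -0.58141953]
```

play_rows --pt "-1 0.03 -0.03 0.09 -0.04" --pt "-1 0.507 -0.514 0.09 -0.04" --pt "-1 0.507 -0.514 0.09 -0.04" --pt "-1 0.507 -0.514 0.09 -0.04" --pt "-1 0.507 -0.514 0.09 -0.04" --pt "-1 0.507 -0.514 0.09 -0.04" --pt "-1 0.507 -0.514 0.09 -0.04" --pt "-1 0.507 -0.514 0.09 -0.04" --pt "-1 0.507 -0.514 0.09 -0.04" --pt "-1 0.507 -0.514 0.09 -0.04" --force 40

```text
clock: 2.6
tcp_pos: [0.482, 0.3216, 0.3137]
orientation: [-1.012, 1.322, 1.012]
contact_force: [0.5, 0.6, 0.2]
grip_width: 0.0001
```

play_rows --pt "-1 0.165 -0.165 0.01 0" --pt "-1 0.165 -0.165 0.01 0" --pt "-1 0.165 -0.165 0.01 0" --pt "-1 0.165 -0.165 0.01 0" --pt "-1 0.165 -0.165 0.01 0" --pt "-1 0.165 -0.165 0.01 0" --pt "-1 0.165 -0.165 0.01 0" --pt "-1 0.165 -0.165 0.01 0"

```text
clock: 3.4
tcp_pos: [0.645, 0.1599, 0.323]
orientation: [-1.013, 1.322, 1.015]
contact_force: [0.8, 0.6, 0.4]
grip_width: 0.0003
```

```bash
cat >> h.py <<'E'
from scipy.spatial.transform import Rotation as Ro
yaw=np.radians(-15.3);c,s=np.cos(yaw),np.sin(yaw)
O=np.array([.560,.127])
def G(P): d=np.array(P)[:2]-O; return np.array([d[0]*c+d[1]*s,-d[0]*s+d[1]*c])
def W(gx,gy): return O+np.array([gx*c-gy*s,gx*s+gy*c])
def D(gx,gy): return np.array([gx*c-gy*s,gx*s+gy*c]).round(4)
def st():
    o=r.get_obs(); z=Ro.from_rotvec(o['orientation']).as_matrix()[:,2]
    print('t',o['clock'],'tcp',o['tcp_pos'].round(4),'g',G(o['tcp_pos']).round(4),'jaw deg rel gy',round(np.degrees(np.arctan2(z[1],z[0]))-74.7,2),'F',o['contact_force'].round(1)); return o
def goto(gx,gy,z):
    o=r.get_obs(); print('goto',(gx,gy,z),'shift',np.r_[W(gx,gy)-o['tcp_pos'][:2],z-o['tcp_pos'][2]].round(4))
def lever(cams=('top','side')):
    for n in cams:
        try:
            k,m=knob(grab(n)); g=G(k); fore=np.arcsin(np.clip(g[0]/.21,-1,1)); ac=-np.arcsin(np.clip(g[1]/.21/np.cos(fore),-1,1)); print(n,m,k.round(4),'g',g.round(4),'fore',fore.round(3),'across',ac.round(3))
        except Exception as e: print(n,repr(e))
E
python3 - <<'E'
from h import *
st();goto(.09,.042,.335);goto(.09,.042,.248)
grab('side','s1.png')
E
```

```text
t 3.4 tcp [0.645  0.1599 0.323 ] g [0.0733 0.0542] jaw deg rel gy 0.25 F [0.8 0.6 0.4]
goto (0.09, 0.042, 0.335) shift [ 0.0129 -0.0162  0.012 ]
goto (0.09, 0.042, 0.248) shift [ 0.0129 -0.0162 -0.075 ]
```

View pics/s1.png

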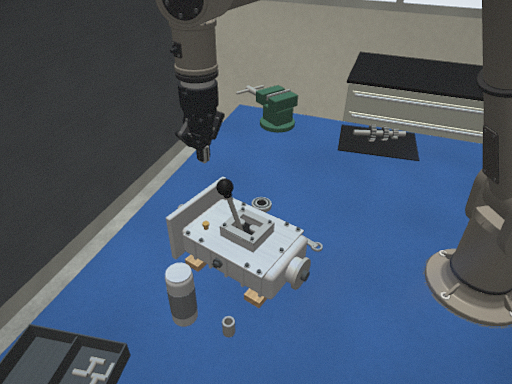

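The shut fingers show at (205,153), above and ahead of the knob at (225,187). I'll descend in front of it.

play_rows --pt "-1 0.013 -0.016 0 0" --pt "-1 0.013 -0.016 -0.03 0" --pt "-1 0.013 -0.016 -0.075 0" --pt "-1 0.013 -0.016 -0.075 0" --pt "-1 0.013 -0.016 -0.075 0"

```text
clock: 3.95
tcp_pos: [0.6581, 0.1435, 0.2485]
orientation: [-1.013, 1.323, 1.014]
contact_force: [-0.2, 1.0, 0.8]
grip_width: -0.0001
```

```bash
python3 - <<'E'
from h import *
st();lever()
print('for -x steps',D(-.01,0));goto(.031,.042,.248)
grab('top','t2.png')
E
```

```text
t 3.95 tcp [0.6581 0.1435 0.2485] g [0.0903 0.0418] jaw deg rel gy 0.24 F [-0.2  1.   0.8]
top ValueError('max() iterable argument is empty')
side 243 [0.5977 0.1594 0.2594] g [0.0278 0.0412] fore 0.133 across -0.199
for -x steps [-0.0096  0.0026]
goto (0.031, 0.042, 0.248) shift [-0.059   0.0167 -0.0029]
```

View pics/t2.png

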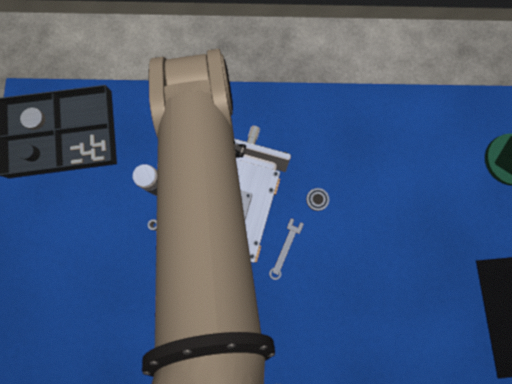

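play_rows --pt "-1 -0.013 0.0035 0 0" --pt "-1 -0.026 0.007 0 0" --pt "-1 -0.034 0.0093 0 0" --pt "-1 -0.041 0.0115 0 0" --pt "-1 -0.048 0.0135 0 0" --pt "-1 -0.053 0.0145 0 0" --pt "-1 -0.053 0.0145 0 0"

```text
clock: 4.9
tcp_pos: [0.6056, 0.157, 0.2486]
orientation: [-1.012, 1.322, 1.012]
contact_force: [3.0, -1.0, 2.0]
grip_width: -0.0001
```

```bash
python3 - <<'E'
from h import *
st();lever(['side','side'])
p=grab('side');cv2.imwrite('pics/s3.png',cv2.resize(p['pixels'][80:300,130:350],None,fx=2.5,fy=2.5))
E
```

```text
t 4.9 tcp [0.6056 0.157  0.2486] g [0.0361 0.041 ] jaw deg rel gy 0.15 F [ 3. -1.  2.]
side 238 [0.5789 0.165  0.2615] g [0.0083 0.0416] fore 0.039 across -0.2
side 242 [0.579  0.1649 0.2612] g [0.0083 0.0416] fore 0.039 across -0.199
```

View pics/s3.png

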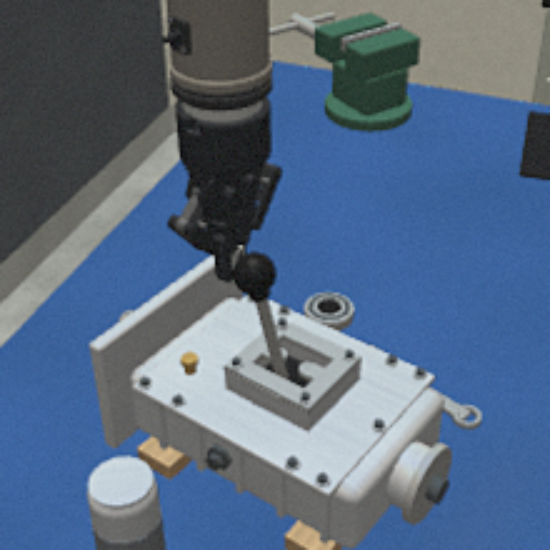

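Fingers push the ball's front; knob near (255,275) in the crop, lever close to neutral. I'll refine the gearbox origin along x before the last few mm.

```bash
python3 - <<'E'
from h import *
p=grab('side'); X=cloud(p); d=X[...,:2]-O
gx=d[...,0]*c+d[...,1]*s; gy=-d[...,0]*s+d[...,1]*c; z=X[...,2]
m=(abs(z-.136)<.008)&(abs(gx)<.07)
for lo,hi in((.028,.042),(-.042,-.028)):
    q=np.sort(gx[m&(gy>lo)&(gy<hi)]*1000); print(len(q),q[:5].round(1),q[-5:].round(1))
for lo,hi in((-.046,-.036),(.036,.046)):
    q=np.sort(gy[m&(gx>lo)&(gx<hi)&(abs(gy)<.06)]*1000); print(len(q),q[:5].round(1),q[-5:].round(1))
# flange: top edge
m=(z>.12)&(z<.145)&(gx>.1)&(gx<.2)&(abs(gy)<.1); print('flange rear face gx',np.percentile(gx[m],[5,25,50,75,95]).round(4), m.sum())
m=(z>.146)&(z<.156)&(gx>.1)&(gx<.2)&(abs(gy)<.13); print('flange top gx',np.percentile(gx[m],[5,25,50,75,95]).round(4),'gy',np.percentile(gy[m],[1,99]), m.sum())
m=(abs(z-.104)<.005)&(abs(gx)<.1)&(abs(gy)<.13); print('case gy',np.percentile(gy[m],[.5,99.5]))
# draw gate outline
img=cv2.resize(p['pixels'][190:260,210:290],None,fx=8,fy=8,interpolation=cv2.INTER_CUBIC)
def P(a,b,zz=.135):
    u,v=proj(p,np.r_[W(a/1000,b/1000),zz]); return [int((u-210+.5)*8),int((v-190+.5)*8)]
cv2.polylines(img,[np.array([P(50,45),P(50,-45),P(-50,-45),P(-50,45)])],True,(0,0,255),1)
for yy in(17,-17): cv2.polylines(img,[np.array([P(31,yy+8.25),P(31,yy-8.25),P(-31,yy-8.25),P(-31,yy+8.25)])],True,(0,255,0),1)
cv2.polylines(img,[np.array([P(9,9),P(9,-9),P(-9,-9),P(-9,9)])],True,(255,0,255),1)
cv2.imwrite('pics/gate.png',img)
E
```

```text
171 [-53.9 -53.1 -52.8 -52.7 -52.5] [41.1 42.2 42.3 44.7 48. ]
160 [-53.1 -53.  -52.5 -52.4 -51.7] [39.9 40.1 43.1 43.4 47.1]
109 [-41.4 -38.4 -38.4 -36.6 -35.1] [44.8 44.8 45.  45.9 45.9]
81 [-41.8 -41.2 -40.9 -37.5 -37.1] [44.8 45.  45.2 45.2 45.8]
flange rear face gx [0.1458 0.1468 0.1474 0.1481 0.1491] 354
flange top gx [0.1468 0.1488 0.1521 0.1566 0.161 ] gy [-0.06807056  0.1092198 ] 316
case gy [-0.09350413  0.09524812]
```

View pics/gate.png

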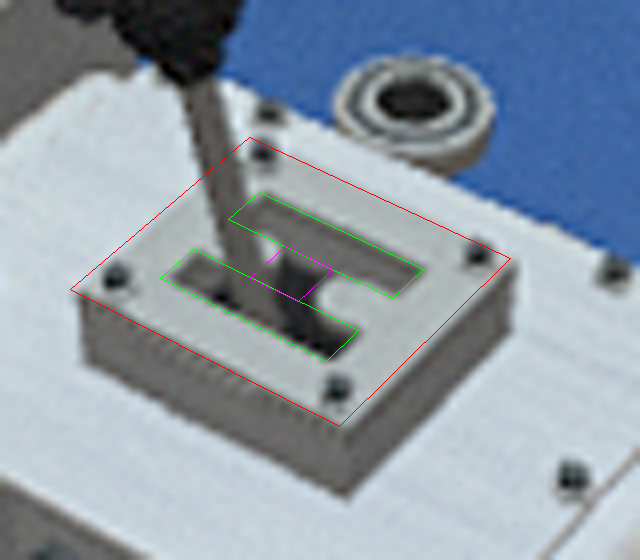

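play_rows --pt "-1 -0.005 0.0013 0 0" --pt "-1 -0.0095 0.0025 0 0" --pt "-1 -0.0095 0.0025 0 0"

```text
clock: 5.5
tcp_pos: [0.5956, 0.1595, 0.2482]
orientation: [-1.012, 1.323, 1.013]
contact_force: [2.0, 0.0, 1.5]
grip_width: -0.0002
```

```bash
sed -i 's/^O=np.array.*/O=np.array([.5581,.1275])/' h.py; python3 - <<'E'
from h import *
st();lever(['side','side'])
E
```

```text
t 5.5 tcp [0.5956 0.1595 0.2482] g [0.0277 0.0407] jaw deg rel gy 0.16 F [2.  0.  1.5]
side 242 [0.5691 0.1677 0.2619] g [-0.      0.0417] fore -0.0 across -0.2
side 242 [0.5691 0.1676 0.2618] g [0.     0.0415] fore 0.0 across -0.199
```

```bash
python3 - <<'E'
from h import *
for a in [(.07,.041),(.07,.11),(0,.11),(0,.04)]: goto(*a,.248)
E
```

```text
goto (0.07, 0.041, 0.248) shift [ 0.0404 -0.0106 -0.0001]
goto (0.07, 0.11, 0.248) shift [ 0.0586  0.0559 -0.0001]
goto (0, 0.11, 0.248) shift [-0.009   0.0744 -0.0001]
goto (0, 0.04, 0.248) shift [-0.0274  0.0069 -0.0001]
```

play_rows --pt "-1 0.02 -0.0053 0 0" --pt "-1 0.04 -0.0105 0 0" --pt "-1 0.05 0.023 0 0" --pt "-1 0.0586 0.056 0 0" --pt "-1 0.0586 0.056 0 0" --pt "-1 0.025 0.065 0 0" --pt "-1 -0.009 0.0745 0 0" --pt "-1 -0.009 0.0745 0 0"

```text
clock: 6.5
tcp_pos: [0.5822, 0.2358, 0.2471]
orientation: [-1.013, 1.326, 1.019]
contact_force: [-0.1, 0.3, -0.6]
grip_width: -0.0001
```

```bash
python3 - <<'E'
from h import *
st();lever(['side'])
for a in [(0,.07),(0,.06),(0,.04),(0,.01)]: goto(*a,.248)
p=grab('side');cv2.imwrite('pics/s4.png',cv2.resize(p['pixels'][80:300,130:350],None,fx=2.5,fy=2.5))
E
```

```text
t 6.5 tcp [0.5822 0.2358 0.2471] g [-0.0053  0.1108] jaw deg rel gy 0.39 F [-0.1  0.3 -0.6]
side 191 [0.5689 0.1676 0.2618] g [-0.0001  0.0415] fore -0.001 across -0.199
goto (0, 0.07, 0.248) shift [-0.0097 -0.0388  0.    ]
goto (0, 0.06, 0.248) shift [-0.0123 -0.0485  0.    ]
goto (0, 0.04, 0.248) shift [-0.0176 -0.0678  0.    ]
goto (0, 0.01, 0.248) shift [-0.0255 -0.0967  0.    ]
```

View pics/s4.png

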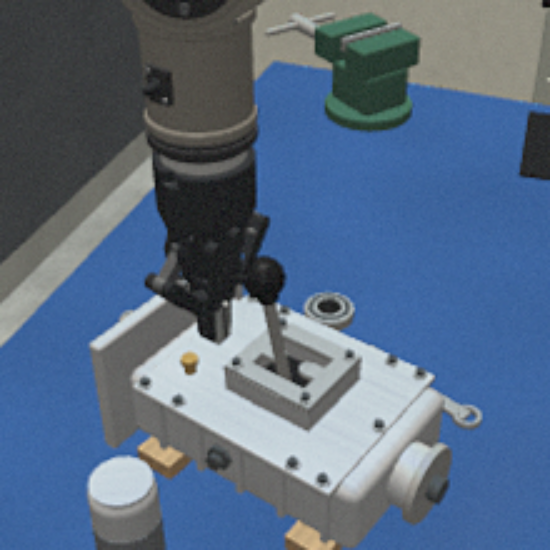

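The finger linkage flares out sideways near the ball (about (258,235) in the crop), so I'll measure its height before pushing.

```bash
python3 - <<'E'
from h import *
p=grab('side'); X=cloud(p); t=r.get_obs()['tcp_pos']; g=G(t)
d=X[...,:2]-O
gx=d[...,0]*c+d[...,1]*s-g[0]; gy=-d[...,0]*s+d[...,1]*c-g[1]; z=X[...,2]-t[2]
m=(abs(gx)<.06)&(abs(gy)<.08)&(z>-.02)&(z<.2)
k=(np.hypot(gx-(-g[0]),gy-(.0415-g[1]))<.03)&(z<.04)
m&=~k
for lo in np.arange(-.08,.08,.01):
    q=m&(gy>=lo)&(gy<lo+.01)
    if q.sum(): print(round(lo,3),q.sum(),'zmin',np.percentile(z[q],[0,5,20]).round(3),'gx',np.percentile(gx[q],[5,95]).round(3))
E
```

```text
-0.07 3 zmin [0.076 0.076 0.078] gx [-0.012 -0.008]
-0.06 39 zmin [0.068 0.071 0.078] gx [-0.013 -0.004]
-0.05 62 zmin [0.051 0.059 0.068] gx [-0.013 -0.004]
-0.04 54 zmin [0.044 0.048 0.055] gx [-0.014 -0.005]
-0.03 54 zmin [0.038 0.042 0.046] gx [-0.032 -0.008]
-0.02 125 zmin [0.003 0.039 0.067] gx [-0.037 -0.012]
-0.01 288 zmin [-0.003  0.014  0.045] gx [-0.039 -0.011]
-0.0 306 zmin [-0.007  0.002  0.027] gx [-0.039 -0.007]
0.01 483 zmin [0.002 0.013 0.052] gx [-0.036  0.006]
0.02 453 zmin [0.039 0.066 0.11 ] gx [-0.032  0.009]
0.03 789 zmin [0.04  0.085 0.119] gx [-0.022  0.015]
0.04 110 zmin [0.053 0.061 0.069] gx [-0.013  0.004]
0.05 89 zmin [0.068 0.071 0.079] gx [-0.014  0.009]
0.06 21 zmin [0.079 0.079 0.08 ] gx [-0.011  0.009]
```

play_rows --pt "-1 0.005 0 0.009 0" --pt "-1 0.002 -0.012 0.009 -0.005" --pt "-1 -0.0045 -0.0195 0.009 -0.005" --pt "-1 -0.007 -0.029 0.009 -0.005" --pt "-1 -0.0097 -0.0388 0.009 -0.005" --pt "-1 -0.0123 -0.0485 0.009 -0.005" --pt "-1 -0.015 -0.058 0.009 -0.005" --pt "-1 -0.015 -0.058 0.009 -0.005"

```text
clock: 7.5
tcp_pos: [0.5723, 0.174, 0.2577]
orientation: [-1.007, 1.325, 1.006]
contact_force: [-0.1, 2.2, 3.1]
grip_width: -0.0003
```

```bash
python3 - <<'E'
from h import *
st();lever(['side','side'])
for a in [(0,.04),(0,.01)]: goto(*a,.256)
p=grab('side');cv2.imwrite('pics/s5.png',cv2.resize(p['pixels'][80:300,130:350],None,fx=2.5,fy=2.5))
E
```

```text
t 7.5 tcp [0.5723 0.174  0.2577] g [0.0014 0.0486] jaw deg rel gy -0.26 F [-0.1  2.2  3.1]
side 178 [0.5625 0.1439 0.2647] g [-0.0001  0.017 ] fore -0.001 across -0.081
side 165 [0.5621 0.1435 0.2646] g [-0.0003  0.0165] fore -0.002 across -0.079
goto (0, 0.04, 0.256) shift [-0.0034 -0.0094 -0.0008]
goto (0, 0.01, 0.256) shift [-0.0113 -0.0384 -0.0008]
```

View pics/s5.png

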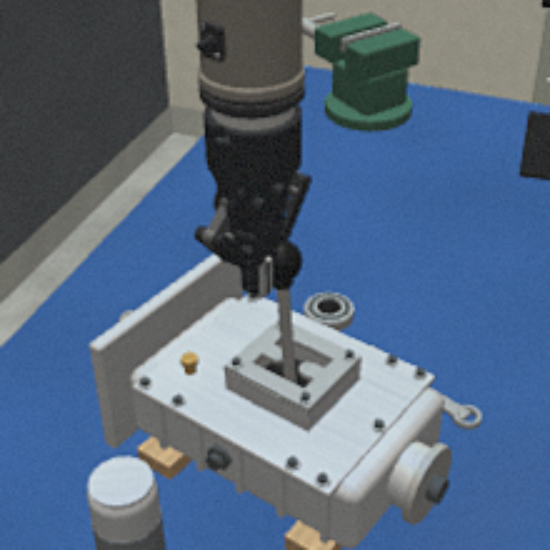

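The ball (285,265) rides the finger's right side and the lever is crossing in neutral. Continuing.

play_rows --pt "-1 -0.0025 -0.009 -0.001 0" --pt "-1 -0.0055 -0.018 -0.001 0" --pt "-1 -0.008 -0.0275 -0.001 0" --pt "-1 -0.0105 -0.037 -0.001 0" --pt "-1 -0.013 -0.046 -0.001 0" --pt "-1 -0.0142 -0.05 -0.001 0" --pt "-1 -0.0142 -0.05 -0.001 0"

```text
clock: 8.45
tcp_pos: [0.5577, 0.1244, 0.2559]
orientation: [-1.007, 1.327, 1.007]
contact_force: [1.1, 1.4, -0.9]
grip_width: 0.0005
```

```bash
python3 - <<'E'
from h import *
st();lever(['side','side'])
p=grab('side');cv2.imwrite('pics/s6.png',cv2.resize(p['pixels'][80:300,130:350],None,fx=2.5,fy=2.5))
E
```

```text
t 8.45 tcp [0.5577 0.1244 0.2559] g [ 0.0004 -0.0031] jaw deg rel gy -0.24 F [ 1.1  1.4 -0.9]
side 145 [0.5489 0.0937 0.2625] g [ 0.0001 -0.035 ] fore 0.0 across 0.167
side 160 [0.5492 0.0953 0.2624] g [-0.0001 -0.0334] fore -0.001 across 0.16
```

View pics/s6.png

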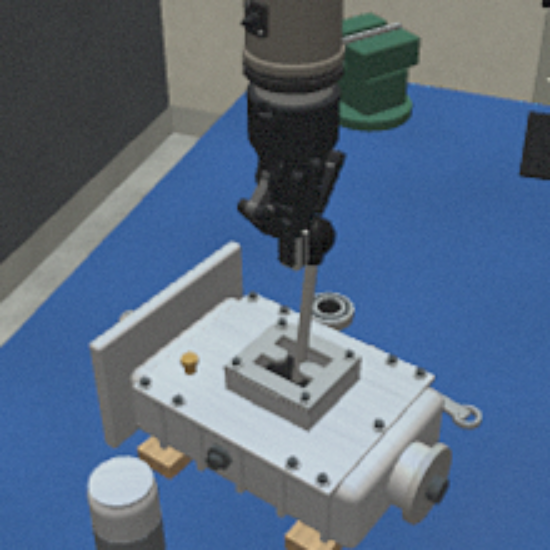

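play_rows --pt "-1 -0.0011 -0.004 0 0" --pt "-1 -0.0022 -0.0078 0 0" --pt "-1 -0.0022 -0.0078 0 0"

```text
clock: 9.0
tcp_pos: [0.5557, 0.1174, 0.2561]
orientation: [-1.008, 1.325, 1.008]
contact_force: [0.4, 1.8, -1.6]
grip_width: -0.0
```

```bash
python3 - <<'E'
from h import *
st();lever(['side','side'])
for a in [(0,.035),(-.07,.035),(-.07,-.0435),(-.05,-.0435)]: goto(*a,.256)
E
```

```text
t 9.0 tcp [0.5557 0.1174 0.2561] g [ 0.0003 -0.0103] jaw deg rel gy -0.19 F [ 0.4  1.8 -1.6]
side 151 [0.5474 0.0888 0.2607] g [-0.0001 -0.0401] fore -0.0 across 0.192
side 149 [0.5477 0.0889 0.2612] g [ 0.0001 -0.04  ] fore 0.0 across 0.192
goto (0, 0.035, 0.256) shift [ 0.0115  0.0434 -0.0002]
goto (-0.07, 0.035, 0.256) shift [-0.0561  0.0618 -0.0002]
goto (-0.07, -0.0435, 0.256) shift [-0.0768 -0.0139 -0.0002]
goto (-0.05, -0.0435, 0.256) shift [-0.0575 -0.0192 -0.0002]
```

play_rows --pt "-1 -0.0005 -0.002 0 0" --pt "-1 -0.0005 -0.002 0 0" --pt "-1 0.005 0.02 0 0" --pt "-1 0.0115 0.0434 0 0" --pt "-1 -0.02 0.052 0 0" --pt "-1 -0.0561 0.0618 0 0" --pt "-1 -0.0561 0.0618 0 0" --pt "-1 -0.067 0.022 0 0" --pt "-1 -0.0768 -0.0139 0 0" --pt "-1 -0.0768 -0.0139 0 0"

```text
clock: 10.2
tcp_pos: [0.4786, 0.0978, 0.2565]
orientation: [-1.004, 1.329, 1.002]
contact_force: [0.3, -0.1, 0.6]
grip_width: -0.0001
```

```bash
python3 - <<'E'
from h import *
st();lever(['side','side'])
for a in [(-.03,-.0435),(.01,-.0435),(.027,-.0435)]: goto(*a,.252)
p=grab('side');cv2.imwrite('pics/s7.png',cv2.resize(p['pixels'][80:300,130:350],None,fx=2.5,fy=2.5))
E
```

```text
t 10.2 tcp [0.4786 0.0978 0.2565] g [-0.0689 -0.0496] jaw deg rel gy -0.6 F [ 0.3 -0.1  0.6]
side ValueError('Initial guess is outside of provided bounds')
side 234 [0.5467 0.086  0.2614] g [-0.0001 -0.0431] fore -0.0 across 0.206
goto (-0.03, -0.0435, 0.252) shift [ 0.038  -0.0111 -0.0045]
goto (0.01, -0.0435, 0.252) shift [ 0.0765 -0.0216 -0.0045]
goto (0.027, -0.0435, 0.252) shift [ 0.0929 -0.0261 -0.0045]
  return _methods._mean(a, axis=axis, dtype=dtype,
  ret = um.true_divide(
```

View pics/s7.png

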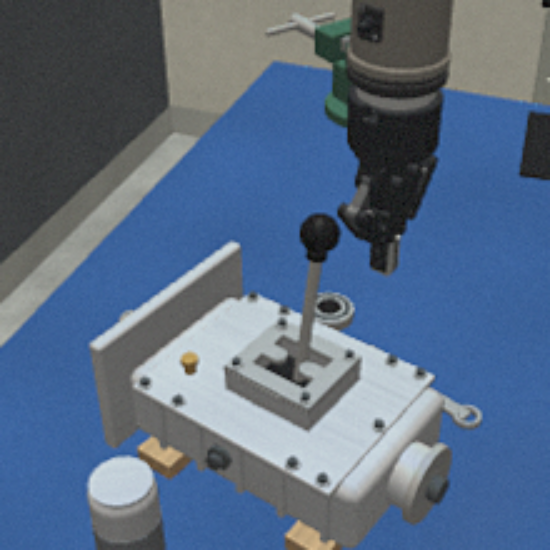

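play_rows --pt "-1 0.01 0.002 -0.004 0.01" --pt "-1 0.02 -0.005 -0.006 0.01" --pt "-1 0.038 -0.011 -0.008 0.01" --pt "-1 0.048 -0.0138 -0.008 0.01" --pt "-1 0.057 -0.0163 -0.008 0.01" --pt "-1 0.067 -0.019 -0.008 0.01" --pt "-1 0.0765 -0.0216 -0.008 0.01" --pt "-1 0.0765 -0.0216 -0.008 0.01"

```text
clock: 11.25
tcp_pos: [0.5565, 0.0819, 0.2478]
orientation: [-1.016, 1.322, 1.015]
contact_force: [-1.7, -0.1, -0.9]
grip_width: -0.0
```

```bash
python3 - <<'E'
from h import *
st();lever(['side','side'])
for a in [(.022,-.0435),(.029,-.0435)]: goto(*a,.248)
p=grab('side');cv2.imwrite('pics/s8.png',cv2.resize(p['pixels'][80:300,130:350],None,fx=2.5,fy=2.5))
E
```

```text
t 11.25 tcp [0.5565 0.0819 0.2478] g [ 0.0104 -0.0444] jaw deg rel gy 0.38 F [-1.7 -0.1 -0.9]
side 140 [0.5845 0.0772 0.2558] g [ 0.0387 -0.0416] fore 0.185 across 0.203
side 150 [0.5838 0.0777 0.2549] g [ 0.0379 -0.0413] fore 0.182 across 0.201
goto (0.022, -0.0435, 0.248) shift [ 0.0121 -0.0026 -0.0004]
goto (0.029, -0.0435, 0.248) shift [ 0.0189 -0.0044 -0.0004]
```

View pics/s8.png

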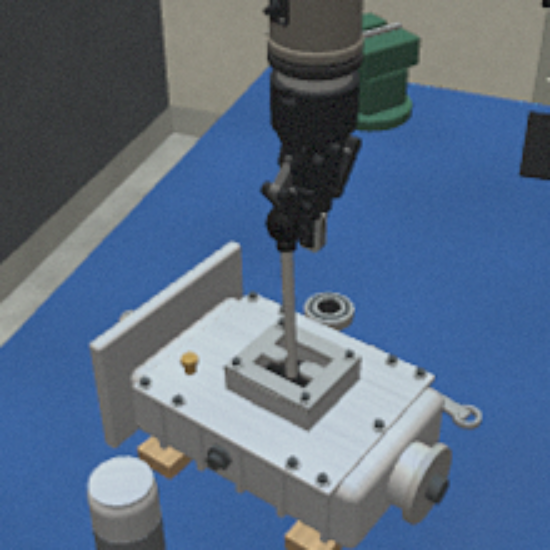

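play_rows --pt "-1 0.006 -0.0012 -0.001 0" --pt "-1 0.0115 -0.0025 -0.002 0" --pt "-1 0.016 -0.0038 -0.002 0" --pt "-1 0.016 -0.0038 -0.002 0"

```text
clock: 11.9
tcp_pos: [0.572, 0.0784, 0.2459]
orientation: [-1.015, 1.322, 1.016]
contact_force: [-1.3, 0.0, 0.0]
grip_width: -0.0001
```

```bash
python3 - <<'E'
from h import *
st();lever(['side','side'])
E
```

```text
t 11.9 tcp [0.572  0.0784 0.2459] g [ 0.0264 -0.0437] jaw deg rel gy 0.39 F [-1.3  0.   0. ]
side 160 [0.5986 0.074  0.2516] g [ 0.0532 -0.0409] fore 0.256 across 0.203
side 160 [0.5991 0.0738 0.2517] g [ 0.0537 -0.041 ] fore 0.259 across 0.203
```

play_rows --pt "-1 0.0015 -0.0004 0 0" --pt "-1 0.003 -0.0008 0 0" --pt "-1 0.003 -0.0008 0 0"

```text
clock: 12.4
tcp_pos: [0.5745, 0.0778, 0.246]
orientation: [-1.016, 1.322, 1.016]
contact_force: [-2.3, 0.8, -2.0]
grip_width: 0.0004
```

play_rows --pt "-1 0.001 -0.0003 0 0" --pt "-1 0.002 -0.0005 0 0" --pt "-1 0.002 -0.0005 0 0"

```text
clock: 12.7
tcp_pos: [0.5767, 0.0772, 0.2462]
orientation: [-1.016, 1.321, 1.016]
contact_force: [-2.0, 0.9, -0.4]
grip_width: -0.0003
```

```bash
python3 - <<'E'
from h import *
st();lever(['side','side'])
E
```

```text
t 12.7 tcp [0.5767 0.0772 0.2462] g [ 0.0312 -0.0436] jaw deg rel gy 0.41 F [-2.   0.9 -0.4]
side 166 [0.6027 0.0728 0.2515] g [ 0.0575 -0.0409] fore 0.277 across 0.204
side 162 [0.6026 0.0727 0.2508] g [ 0.0574 -0.0411] fore 0.277 across 0.205
```

Fore is now about 0.277. I'll back off and check with the view clear.

play_rows --pt "-1 -0.02 0.0055 0 0" --pt "-1 -0.045 0.012 0 0" --pt "-1 -0.08 0.02 0.03 0" --pt "-1 -0.1 -0.02 0.08 0" --pt "-1 -0.1 -0.07 0.08 0" --pt "-1 -0.1 -0.12 0.08 0" --pt "-1 -0.1 -0.17 0.08 0" --pt "-1 -0.1 -0.22 0.08 0" --pt "-1 -0.1 -0.25 0.08 0" --pt "-1 -0.1 -0.25 0.08 0"

```text
clock: 13.9
tcp_pos: [0.4762, -0.1801, 0.3277]
orientation: [-1.012, 1.324, 1.003]
contact_force: [-0.1, -0.8, 0.2]
grip_width: -0.0001
```

```bash
python3 - <<'E'
from h import *
st();lever(['side','top','side','top'])
p=grab('side');a=cv2.resize(p['pixels'][100:300,130:330],None,fx=2,fy=2)
q=grab('top');b=cv2.resize(q['pixels'][100:300,130:330],None,fx=2,fy=2)
cv2.imwrite('pics/fin.png',np.hstack([a,b]))
for l in ['oil_can_center','spanner_mid','bearing_center','socket_center']:
    for t in r.pinpoint(q,l)[:1]: print(l,round(t['conf'],2),np.round(np.array(t['position'])*[512,384],1))
E
```

```text
t 13.9 tcp [ 0.4762 -0.1801  0.3277] g [ 0.0021 -0.3183] jaw deg rel gy -0.19 F [-0.1 -0.8  0.2]
side 214 [0.6035 0.0725 0.2526] g [ 0.0583 -0.041 ] fore 0.281 across 0.205
top 227 [0.6048 0.0733 0.2522] g [ 0.0593 -0.04  ] fore 0.286 across 0.2
side 214 [0.6037 0.0724 0.2526] g [ 0.0585 -0.0412] fore 0.282 across 0.206
top 231 [0.6048 0.0735 0.2523] g [ 0.0593 -0.0397] fore 0.286 across 0.199
oil_can_center 0.74 [152.6 180.9]
spanner_mid 0.58 [284.8 250.7]
bearing_center 0.83 [319.  201.1]
socket_center 0.59 [154.2 224.8]
```

View pics/fin.png

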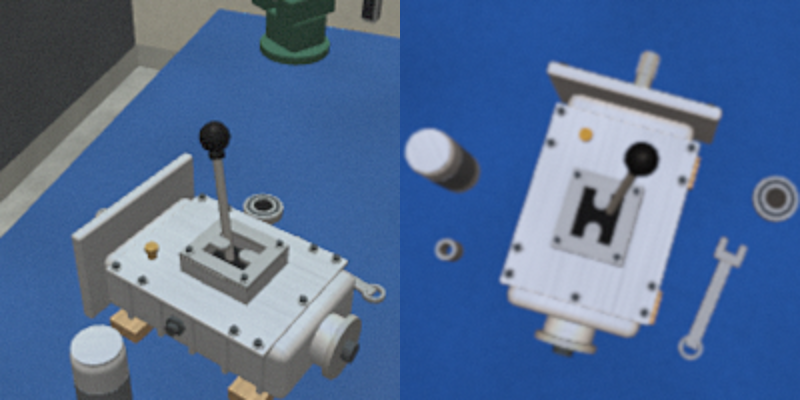

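Both views show the lever forward in the right-hand track, with the knob at about (642,158) in the top half of the picture. The bystanders haven't moved and the arm is clear.

```bash
python3 -c "
from bench import r
print(r.hand_in())"
```

```text
the job is handed in; nothing more can be done
None
```

The gearbox is in third and the job is handed in; no verdict was reported.

**What I did:** The lever started partway into first (fore about 0.13, across about -0.20). With the shut fingers outside the knob throughout, I pushed it back to neutral. I then pushed it across to about +0.206 and forward into third, and drew the arm well clear. The job took about 14 s of the 48 s allowed.

**Last checks:**
- **Lever position:** the side camera gave fore 0.281 and across 0.205; the top camera gave fore 0.286 and across 0.20. Both are past the 0.245 and 0.15 limits. The two cameras differ by about 1 mm at the knob.
- **Forces:** the force readings during the pushes stayed around 4 N or less. I stopped on position just short of the slot end (stop at 0.29), so I never felt the stop itself.
- **Bystanders:** all four show in the pictures where they were; the network's marks for them shifted by at most about 3 pixels, most likely its own scatter.

**Disagreements along the way:** I moved my first estimate of the gearbox origin back by about 2 mm after checking it against the flange and the gate plate. One knob fit from the side camera failed mid-run; the repeat was fine. The top camera could not see the knob while the arm was over it.

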